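Centre the egg cup on its serving stand

ROBOT

A 6-joint arm with a two-finger parallel gripper is mounted at the origin on a cart in front of the work surface, level with it; the furniture and walls round the work are solid. World frame = base frame: x ahead of the robot, y to its left, z up, the work surface at z = 0. Lengths are in m, angles in rad, forces in N, time in s.
With the tool pointing down it reaches from about 0.25 to 0.85 m from the base axis. Payload 12.5 kg.
Tool frame: the origin (TCP) lies midway between the tips of the shut fingers; the grasp point (between the pads) lies 19 mm behind it (robot.hold_point_z is the distance from the TCP to the grasp point, in m); z points along the fingers, y is the line along which they close (so a half turn about z gives the same grasp; the last joint's range is limited). The gripper opens to 93 mm and grips with 3 to 60 N. Pads are 15 mm wide; open, the fingers measure 128 mm over their backs; the gripper's body (75 mm by 188 mm) begins 65 mm behind the grasp point.
Start: joints at [1.138, 0.351, 1.652, -0, 1.139, -0.085], TCP at [0.187, 0.517, 0.219] pointing down, gripper open.
Joint ranges: [-2.75, 2.75], [-0.79, 2.1], [0.01, 2.65], [-1.57, 4.71], [0.07, 3.14], [-2.87, 2.87]. Speed limits (rad/s): [2.22, 2.22, 2.79, 3.14, 3.14, 3.14].

INTERFACE

Orientations are given as a rotation vector (axis times angle).
In Python, from cell import robot gives the robot as it stands. The module is installed in compiled form; this text tells all that it offers. Calls block until the motion is done:
- robot.movep(position, orientation): joint-space move of the TCP to a pose.
- robot.move_linear(position, rot=None, velocity=0.15, stop_force=None): straight line of the TCP; rot=None keeps the orientation; velocity is the mean speed in m/s. With stop_force (N) it stops when the force on the tool has changed by that much, and returns True; else False.
- robot.goto_joints(angles): joint-space move.
- robot.open_gripper() and robot.clamp(grasp_force=None): open the fingers fully, or close them until they stop; grasp_force is the grip in N (None keeps the last).
- robot.wait(seconds).
- robot.inverse_kinematics(position, orientation): joint angles nearest the present ones, or None.
- robot.sense(): the state.
- robot.get_image(name): name is "side" or "top" or "wrist"; returns a dict with "image" (400x640x3 uint8, red, green, blue), "fx", "fy", "cx", "cy" (pixels), "k1" (the pictures are not rectified: a ray, as slopes to the right and down, at radius r is drawn at 1 + k1 r^2 times it, then the intrinsics apply), "world_to_cam" (4x4, takes a point from world to camera coordinates); the wrist camera has in their place "mount" (4x4, takes a point from camera to tool coordinates, whose origin is the TCP and whose axes are the flange's). Camera axes: x right, y down, z forward; pixel columns grow to the right and rows downward; lengths in m; the calibration is good to about 2 mm. A picture is of the moment at which its call begins: read the wrist's pose just before it. There is no depth.
A pose or a line that the arm cannot do raises robot.Unreachable and nothing moves.
- robot.close_job(): hands the job in; it is judged then, once.
The state is a dict: "time": time; "qpos": joint angles; "qvel": joint speeds; "tau": joint torques, N m; "ee_pos": TCP position; "ee_rot": TCP orientation; "contact_force": force on the tool from outside, world axes, zero at the start; "moment": the same for the moment, N m; "finger_gap": opening from 0.0 (shut) to 1.0 (fully open); "finger_force": force on a finger pad.
Only numpy, scipy, OpenCV 4.12 (cv2) and the standard library are available. Lean on these libraries where they do the work, as an engineer would, in place of code of your own. Each camera call takes 0.05 s, during which the arm holds its last target. There are 200 camera calls.

TASK

Breakfast is about to be carried out, but the blue egg cup with its loose egg stands off-centre near the edge of the little round wooden stand. Nudge the cup gently with the fingers until its foot stands wholly on the white disc in the middle of the stand, upright, with the egg still in it. Do not grip or lift the cup, do not touch the egg, do not shift the stand, leave everything else where it is, and take the hand away at the end.

Things in the scene. Friction and masses are not known exactly. Their poses are not given: they have to be found in the camera images.
- stand: Loose round pedestal stand of dark wood, 50 mm high, 0.8 kg; its flat top plate is 96 mm across (from 41 to 50 mm up), its foot 80 mm across, its stem 32 mm. A flush white disc 60 mm across is set in the middle of the top. Origin: centre of the underside, on the stand's axis; z up. Its yaw has no meaning (round).
- egg_cup: Blue ceramic egg cup, 80 g, loose on the stand's top, its axis 20 to 28 mm off the stand's axis in any direction. 42 mm high; foot 42 mm across, 4 mm high; stem 20 mm across up to z = 12; bowl widens from 33 mm across at z = 14 to 43 at 24 and 47 at the rim. Origin: centre of the foot's underside; z up its axis. Slides at about 0.4 x weight: upright if pushed slowly at or below the rim; may tip if pushed higher.
- egg: Brown egg, 39 mm across and 54 mm tall, about 55 g, standing loose on its end in the bowl of the egg cup with 1 to 2 mm of play; about 28 mm of it stands above the rim, its top about 70 mm above the stand's top. Origin: its lower end; z along its length.
- mug: A green-over-white mug, 78 x 116 x 101 mm, loose on the worktop, a bystander to be left alone. Origin: centre of its underside.
- jar: A glass jar with a dark lid, 65 mm across, 86 mm high, loose on the worktop, a bystander to be left alone. Origin: centre of its underside.
- tin: A food tin, 75 mm across, 58 mm high, loose on the worktop, a bystander to be left alone. Origin: centre of its underside.
- garlic: A garlic bulb, 56 mm in every direction, loose on the worktop, a bystander to be left alone. Origin: centre of its underside.
- white_cup: A small ribbed white cup, 66 mm across, 63 mm high, loose on the worktop, a bystander to be left alone. Origin: centre of its underside.
Mind the look-alikes: they are no part of the job. What is shaped like the egg_cup but green or red is not meant.

How it is judged:
At the end, for the whole second after the job is handed in: The egg cup stands upright (0.1 rad) on the stand, its axis within 9 mm of the stand's, its foot wholly on the white disc; the egg sits in it (within 0.35 rad of upright); cup and egg at rest; stand within 15 mm, every bystander within 20 mm of where it was (horizontal distance between egg_cup and stand below 0.009 m and z of egg_cup in the frame of stand between 0.047 and 0.053 m and angle between egg_cup's own z axis and vertical below 0.1 rad and z of egg in the frame of egg_cup between 0.012 and 0.026 m and angle between egg's own z axis and vertical below 0.35 rad and distance of stand from where it was at the start of the episode below 0.015 m and angle between stand's own z axis and vertical below 0.05 rad and linear speed of egg_cup below 0.01 m/s and linear speed of egg below 0.02 m/s and distance of each of mug, jar, tin, garlic, white_cup from where it was at the start of the episode below 0.02 m); the robot touches nothing.
It fails at once if the egg cup is lifted (over 8 mm), falls off the stand or tips by more than 0.3 rad (z of egg_cup in the frame of stand above 0.058 m or z of egg_cup in the frame of stand below 0.045 m or angle between egg_cup's own z axis and vertical above 0.3 rad).
It fails at once if the egg cup is gripped or struck (more than 5 N from the robot) or knocked along faster than 0.2 m/s (contact force between any of the arm, the fingers and egg_cup above 5 N or linear speed of egg_cup above 0.2 m/s).
It fails at once if the robot touches the egg (more than 0.3 N) (contact force between any of the arm, the fingers and egg above 0.3 N).
It fails at once if the egg leaves the cup (z of egg in the frame of egg_cup above 0.035 m or z of egg in the frame of egg_cup below 0.005 m).
It fails at once if the stand is shifted by more than 15 mm or a bystander by more than 20 mm (distance of stand from where it was at the start of the episode above 0.015 m or distance of any of mug, jar, tin, garlic, white_cup from where it was at the start of the episode above 0.02 m).
It also fails if it takes over 45 s, if anything falls off the work surface, if the arm or the gripper's body presses on something with over 40 N, if the wrist force passes 120 N, or if a joint passes its speed limit or range.

## Working session

There is one attempt and no reset: what is moved stays moved. The work goes in short steps, each a Python script; the robot and the scene stay as the last script left them, time stands still between calls to the robot, and variables do not carry over. Pictures are saved under pics/ and viewed, at most 10 in all, crops included, and the job is handed in when it is done.

```bash
mkdir -p pics; python3 - <<'E'
from cell import robot
import cv2,numpy as np
s=robot.sense();print(s['time'],s['ee_pos'],s['ee_rot'],s['finger_gap'])
for n in("top","side"):
    d=robot.get_image(n);cv2.imwrite(f"pics/{n}0.png",d["image"][:,:,::-1])
    print(n,{k:(np.round(v,4).tolist()) for k,v in d.items() if k!="image"})
    np.save(f"pics/{n}0.npy",{k:v for k,v in d.items()},allow_pickle=True)
E
```

```text
0.0 [0.18728994 0.51677018 0.21810211] [-5.43480820e-01 -3.09393343e+00  1.73414004e-03] 1.0022016938961522
top {'fx': 387.1504, 'fy': 387.1504, 'cx': 316.8448, 'cy': 201.7381, 'k1': 0.0231, 'world_to_cam': [[0.0018, -1.0, 0.0095, -0.0006], [-0.9979, -0.0024, -0.065, 0.5342], [0.065, -0.0094, -0.9978, 1.0285], [0.0, 0.0, 0.0, 1.0]]}
side {'fx': 502.7928, 'fy': 502.7928, 'cx': 320.49, 'cy': 190.4607, 'k1': -0.0374, 'world_to_cam': [[0.9337, -0.3575, -0.021, -0.489], [-0.217, -0.518, -0.8274, 0.1791], [0.2849, 0.7771, -0.5612, 1.3458], [0.0, 0.0, 0.0, 1.0]]}
```

View pics/top0.png

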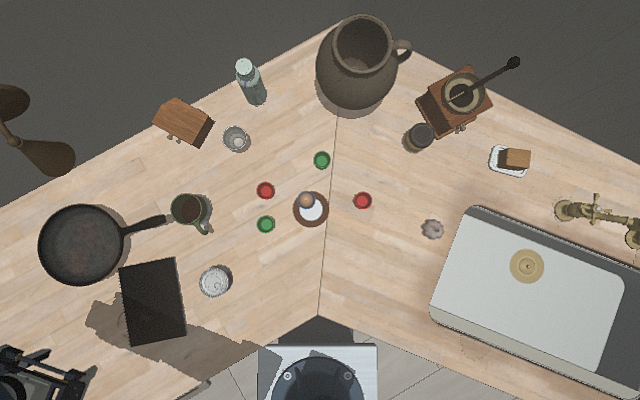

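View pics/side0.png

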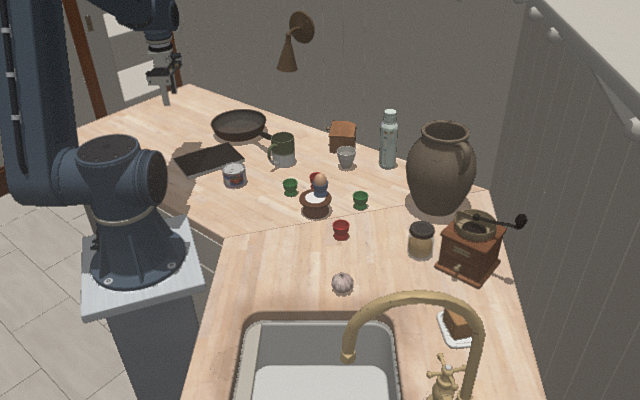

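The blue cup with the egg is on the stand at top (306,200). The look-alikes, red at (265,190) and (362,200) and green at (321,160) and (265,224), stand on the worktop and don't fit. Next I take a close wrist view to measure and confirm.

```bash
cat > h.py <<'E'
from cell import robot
import cv2,numpy as np
from scipy.spatial.transform import Rotation as R
DOWN=R.from_matrix(np.array([[-1,0,0],[0,1,0],[0,0,-1.]]))
def cam(n):
    s=robot.sense();d=robot.get_image(n)
    if n=="wrist":
        T=np.eye(4);T[:3,:3]=R.from_rotvec(s['ee_rot']).as_matrix();T[:3,3]=s['ee_pos']
        d["world_to_cam"]=np.linalg.inv(T@d["mount"])
    return d
def rays(d,uv):
    p=(np.atleast_2d(uv).astype(float)-[d["cx"],d["cy"]])/[d["fx"],d["fy"]]
    q=p.copy()
    for _ in range(20): q=p/(1+d["k1"]*(q**2).sum(1,keepdims=True))
    W=d["world_to_cam"];Rm=W[:3,:3]
    return -Rm.T@W[:3,3], np.c_[q,np.ones(len(q))]@Rm
def atz(d,uv,z):
    c,r=rays(d,uv);return c+r*((z-c[2])/r[:,2])[:,None]
def proj(d,P):
    c=np.atleast_2d(P)@d["world_to_cam"][:3,:3].T+d["world_to_cam"][:3,3]
    q=c[:,:2]/c[:,2:];q=q*(1+d["k1"]*(q**2).sum(1,keepdims=True))
    return q*[d["fx"],d["fy"]]+[d["cx"],d["cy"]]
def save(d,n): cv2.imwrite(f"pics/{n}.png",d["image"][:,:,::-1]);np.save(f"pics/{n}.npy",d,allow_pickle=True)
def load(n): return np.load(f"pics/{n}.npy",allow_pickle=True).item()
E
python3 - <<'E'
from h import *
t=load("top0")
print(atz(t,[[311,209]],.05),atz(t,[[306,200]],.12))
d=cam("wrist");print(np.round(d["mount"],3).tolist(),d["fx"])
robot.movep([.40,.014,.30],DOWN.as_rotvec());save(cam("wrist"),"w1")
robot.movep([.47,.014,.30],DOWN.as_rotvec());save(cam("wrist"),"w2")
print(robot.sense()['time'],robot.sense()['ee_pos'])
a,b=[cv2.resize(load(n)["image"],(400,250))for n in("w1","w2")]
g=load("top0")["image"][140:250,240:390]
g=cv2.resize(g,(450,330),interpolation=cv2.INTER_CUBIC);g=np.pad(g,((0,0),(0,350),(0,0)))
cv2.imwrite("pics/m1.png",np.vstack([np.hstack([a,b]),g])[:,:,::-1])
E
```

```text
[[0.51306429 0.01609737 0.05      ]] [[0.53174017 0.02793785 0.12      ]]
[[-0.0, -0.957, -0.289, 0.081], [1.0, -0.0, -0.0, 0.001], [0.0, -0.289, 0.957, -0.167], [0.0, 0.0, 0.0, 1.0]] 358.75437556268525
2.625 [0.46965139 0.01438854 0.29955012]
```

View pics/m1.png

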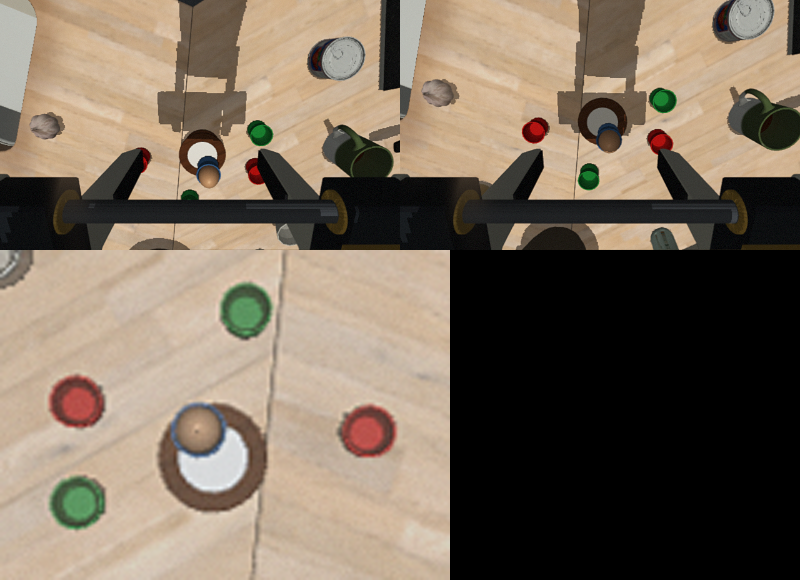

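The blue rim round the egg is confirmed: enlarged crop (199,431), i.e. top (306,200), with the stand centre at top (311,209). Now the numeric fits.

```bash
cat >> h.py <<'E'
from scipy.optimize import least_squares
def circ(P,r,c0):
    f=least_squares(lambda c:np.hypot(P[:,0]-c[0],P[:,1]-c[1])-r,c0,loss="soft_l1",f_scale=.0007)
    return f.x,np.abs(f.fun)
def circfree(P,c0,r):
    return least_squares(lambda c:np.hypot(P[:,0]-c[0],P[:,1]-c[1])-c[2],[*c0,r],loss="soft_l1",f_scale=.0007).x
def edges(mask,k=5):
    cs,_=cv2.findContours(mask,cv2.RETR_EXTERNAL,cv2.CHAIN_APPROX_NONE)
    return max(cs,key=cv2.contourArea)[:,0,:]
def measure(d,s0,c0):
    hsv=cv2.cvtColor(d["image"],cv2.COLOR_RGB2HSV);H,S,V=cv2.split(hsv)
    def near(P,rad):
        u=proj(d,[P])[0];m=np.zeros(H.shape,np.uint8);cv2.circle(m,tuple(int(v) for v in u),int(rad),255,-1);return m
    px=lambda P,r:np.linalg.norm(proj(d,[P])-proj(d,[np.add(P,[0,r,0])]))
    out={}
    blue=((H>95)&(H<130)&(S>110)&(near([*c0,.08],px([*c0,.08],.05))>0)).astype(np.uint8)
    white=((S<60)&(V>120)&(near([*s0,.05],px([*s0,.05],.04))>0)).astype(np.uint8)
    brown=((V<125)&(S>70)&((H<25)|(H>170))&(near([*s0,.05],px([*s0,.05],.06))>0)).astype(np.uint8)
    return blue,white,brown
E
python3 - <<'E'
from h import *
s0=[.513,.016];c0=[.532,.028]
rows=[]
for n,z in(("top0",5),("w1",3),("w2",3)):
    d=load(n);b,w,br=measure(d,s0,c0)
    print(n,b.sum(),w.sum(),br.sum())
    if w.sum()>50:
        e=atz(d,edges(w),.05)[:,:2];x,r=circ(e,.03,s0);print(" disc",x.round(4),np.median(r).round(5),circfree(e,s0,.03).round(4))
    u=edges(cv2.morphologyEx(w|br|b,cv2.MORPH_CLOSE,np.ones((3,3))))
    e=atz(d,u,.05)[:,:2];x,r=circ(e,.048,s0);print(" plate",x.round(4),np.median(r).round(5))
    if b.sum()>10:
        e=atz(d,edges(b),.092)[:,:2];x,r=circ(e,.0235,c0);print(" rim",x.round(4),np.median(r).round(5),"free",circfree(e,c0,.0235).round(4))
    o=d["image"].copy();o[b>0]=[0,0,255];o[w>0]=[255,255,0];o[br>0]=[255,0,255]
    a=proj(d,[[*s0,.06]])[0].astype(int)
    k=40 if n[0]=="t" else 60
    sl=np.s_[a[1]-k:a[1]+k,a[0]-k:a[0]+k]
    I=cv2.resize(np.vstack([d["image"][sl],o[sl]]),(260,520),interpolation=0);rows.append(I)
cv2.imwrite("pics/m2.png",np.hstack(rows)[:,:,::-1])
E
```

```text
top0 6 313 442
 disc [0.513  0.0169] 0.00102 [0.511  0.0155 0.0278]
 plate [0.5097 0.0153] 0.00439
w1 514 1168 2961
 disc [0.5136 0.0187] 0.00068 [0.5119 0.0178 0.0281]
 plate [0.5062 0.0176] 0.00437
 rim [0.529 0.03 ] 0.00339 free [0.5306 0.0301 0.0222]
w2 421 15 4608
 plate [0.5104 0.0169] 0.0087
 rim [0.5311 0.0301] 0.0027 free [0.5324 0.0302 0.0218]
```

View pics/m2.png

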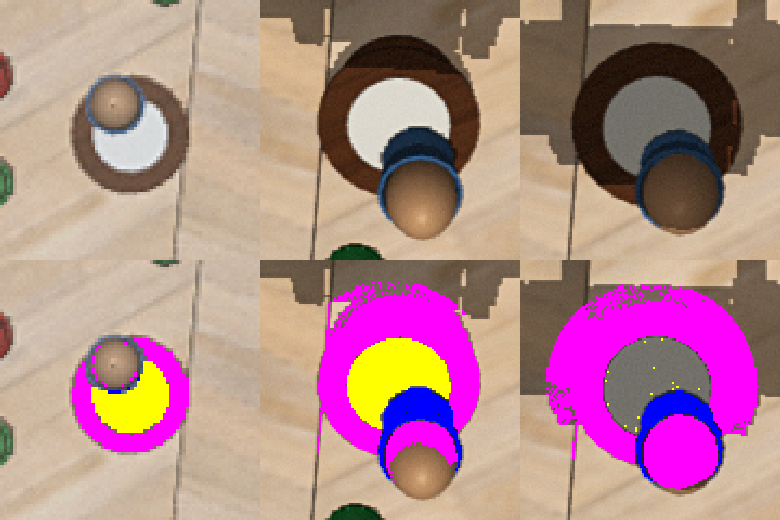

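```bash
python3 - <<'E'
from h import *
s0=[.513,.016]
C=[];D=[]
def tri(obs):
    A=np.zeros((3,3));b=np.zeros(3)
    for d,uv in obs:
        c,r=rays(d,uv);r=r[0]/np.linalg.norm(r);M=np.eye(3)-np.outer(r,r);A+=M;b+=M@c
    return np.linalg.solve(A,b)
pts={"top0":(40,[[116,103.5]],[[129.5,134]]),"w1":(60,[[161,192]],[[138.5,125]]),"w2":(60,[[160,188]],[[137,128]])}
oc=[];od=[]
for n,(k,p,q) in pts.items():
    d=load(n);a=proj(d,[[*s0,.06]])[0].astype(int)
    f=lambda p:(np.array(p)+.5)*2*k/260+a-k-.5
    print(n,"rim",f(p),atz(d,f(p),.092).round(4),"disc",f(q),atz(d,f(q),.05).round(4)); oc.append((d,f(p)));od.append((d,f(q)))
print("rim3d",tri(oc).round(4),"disc3d",tri(od).round(4))
for cx in(.53,.533,.536):
  d=load("w1");a=proj(d,[[*s0,.06]])[0].astype(int)
  th=np.linspace(0,2*np.pi,72);P=proj(d,np.c_[cx+.0235*np.cos(th),.030+.0235*np.sin(th),0*th+.092])
  P=(P-a+60)*260/120;print(cx,P.min(0),P.max(0),P[:,1][P[:,0].argmin()])
E
```

```text
top0 rim [[306.34615385 199.5       ]] [[0.5349 0.0276 0.092 ]] disc [[310.5        208.88461538]] [[0.5134 0.0174 0.05  ]]
w1 rim [[334.03846154 279.34615385]] [[0.5336 0.0313 0.092 ]] disc [[323.65384615 248.42307692]] [[0.5136 0.0194 0.05  ]]
w2 rim [[334.57692308 223.5       ]] [[0.5332 0.0311 0.092 ]] disc [[323.96153846 195.80769231]] [[0.5135 0.0196 0.05  ]]
rim3d [0.5348 0.0301 0.0894] disc3d [0.5133 0.0188 0.0507]
0.53 [114.64869347 145.99028147] [201.66795947 223.61771174] 184.54498971308618
0.533 [114.68038028 151.10131253] [201.51899507 228.40573529] 189.49439986678382
0.536 [114.71194189 156.19079701] [201.37062075 233.17413559] 194.4232318574241
```

Heights check out (rim 89, disc 51 mm) and the offset is 23.5 mm. I'll push with shut fingers leaning away from the egg, first stopping about 5 mm short.

```bash
cat >> h.py <<'E'
EZ=np.array([0,0,1.])
def tool(u,tilt=.35):
    u=np.array([*u,0]);x=np.cos(tilt)*u+np.sin(tilt)*EZ;z=np.sin(tilt)*u-np.cos(tilt)*EZ
    return R.from_matrix(np.c_[x,np.cross(z,x),z]).as_rotvec()
E
python3 - <<'E'
from h import *
S=np.array([.5135,.0193]);C=np.array([.534,.0308]);u=(S-C)/np.linalg.norm(S-C);q=tool(u)
f=lambda P,b,z:np.array([*(P-u*b),z])
Z=.075
for p in(f(C,.049,.2),f(C,.049,Z),f(S,.029,Z)):
    j=robot.inverse_kinematics(p,q);print(None if j is None else np.round(j,2))
robot.clamp(5);print(robot.sense()['finger_gap'],robot.sense()['time'])
robot.movep(f(C,.055,.22),q)
robot.move_linear(f(C,.049,Z),velocity=.08)
s=robot.sense();print(s['time'],s['ee_pos'],f(C,.049,Z),s['contact_force'])
save(cam("wrist"),"w3");save(cam("side"),"s3")
a=load("w3")["image"];b=load("s3")["image"][130:260,230:410]
cv2.imwrite("pics/m3.png",np.hstack([cv2.resize(a,(420,262)),cv2.resize(b,(363,262))])[:,:,::-1])
E
```

```text
[ 0.08  0.6   1.35 -0.14  1.51 -1.97]
[ 0.08  0.74  1.43 -0.15  1.29 -1.93]
[ 0.05  0.68  1.56 -0.16  1.23 -1.95]
0.005574207810753749 4.075
6.7167 [0.57695983 0.05480558 0.07536913] [0.57673501 0.0547733  0.075     ] [ 0.15275955  0.46087181 -1.16989547]
```

View pics/m3.png

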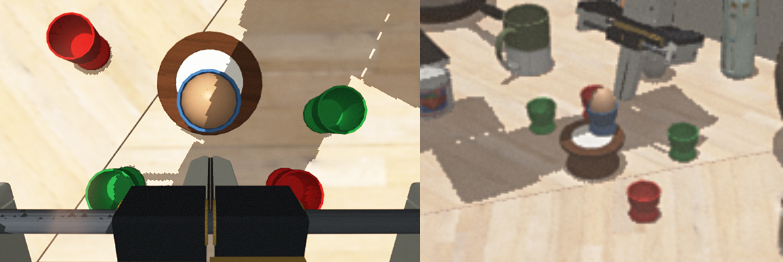

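The fingers at wrist crop (210,160) stand behind the cup (209,100), in line with the stand centre (209,84). Pushing.

```bash
python3 - <<'E'
from h import *
S=np.array([.5135,.0193]);C=np.array([.534,.0308]);u=(S-C)/np.linalg.norm(S-C)
f=lambda P,b,z:np.array([*(P-u*b),z])
r=robot.move_linear(f(S,.029+.005,.075),velocity=.012,stop_force=4)
s=robot.sense();print(r,s['time'],s['ee_pos'],s['contact_force'])
save(cam("wrist"),"w4");save(cam("side"),"s4")
a=load("w4")["image"][60:340,150:490];b=load("s4")["image"][130:260,230:410]
cv2.imwrite("pics/m4.png",np.hstack([cv2.resize(a,(425,350)),cv2.resize(b,(370,350))])[:,:,::-1])
E
```

```text
False 10.175 [0.54314087 0.03591119 0.07499888] [ 0.31823054 -0.73224617  0.03265443]
```

View pics/m4.png

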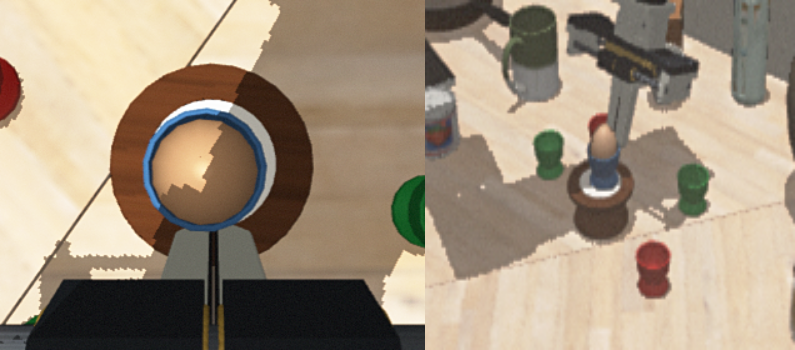

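The rim is centred at about (205.5,170.5) in the crop. The plate spans x 110–313 and its top edge is at y 64. Converting to metres.

```bash
python3 - <<'E'
from h import *
d=load("w4");f=lambda p:(np.array(p,float)+.5)*.8-.5+[150,60]
print("cup",atz(d,f([[205.5,170.5]]),.092).round(4))
print("plate L,R,T",atz(d,f([[110,165],[313,165],[211,64]]),.05).round(4))
# rendered check
def box(c,r,z):
    th=np.linspace(0,2*np.pi,90);P=proj(d,np.c_[c[0]+r*np.cos(th),c[1]+r*np.sin(th),0*th+z]);P=(P-[150,60]+.5)/.8-.5
    return P.min(0).round(1),P.max(0).round(1)
print(box([.5135,.0193],.048,.05)); print(box([.5175,.0235],.0235,.092))
E
```

```text
cup [[0.5193 0.0203 0.092 ]]
plate L,R,T [[ 0.5371 -0.0218  0.05  ]
 [ 0.4907  0.0611  0.05  ]
 [ 0.4721 -0.0041  0.05  ]]
(array([108.8,  63. ]), array([313.8, 267.5]))
(array([152.5, 108.4]), array([278.2, 233.8]))
```

Cup offset is now about 6 mm, with a 2–3 mm sideways drift. I'll push 5 mm more and then retreat.

```bash
python3 - <<'E'
from h import *
S=np.array([.5135,.0193]);C=np.array([.534,.0308]);u=(S-C)/np.linalg.norm(S-C)
f=lambda P,b,z:np.array([*(P-u*b),z])
r=robot.move_linear(f(S,.029,.075),velocity=.01,stop_force=4)
robot.move_linear(f(S,.055,.075),velocity=.03)
robot.move_linear(f(S,.075,.16),velocity=.08)
robot.wait(.3)
s=robot.sense();print(r,s['time'],s['ee_pos'],s['contact_force'])
d=cam("wrist");save(d,"w5");save(cam("top"),"t5")
def box(c,r,z):
    th=np.linspace(0,2*np.pi,90);P=proj(d,np.c_[c[0]+r*np.cos(th),c[1]+r*np.sin(th),0*th+z])
    return (P-o+.5)*2.2-.5
c=proj(d,[[*S,.06]])[0].astype(int);o=np.clip(c-80,0,[480,240])
a=cv2.resize(d["image"][o[1]:o[1]+160,o[0]:o[0]+160],(352,352))
for n,p,rr,z in(("plate",S,.048,.05),("rim at S",S,.0235,.092)):
    P=box(p,rr,z);print(n,P.min(0).round(1),P.max(0).round(1))
b=load("t5")["image"][175:235,280:340]
cv2.imwrite("pics/m5.png",np.hstack([a,cv2.resize(b,(352,352))])[:,:,::-1]);print(o)
E
```

```text
False 13.4833 [0.57884768 0.05596846 0.15984943] [-0.48502776 -0.46868668  0.5419301 ]
plate [49.7 58.3] [304.7 311. ]
rim at S [104.2  87.4] [249.5 231.1]
[239  66]
```

View pics/m5.png

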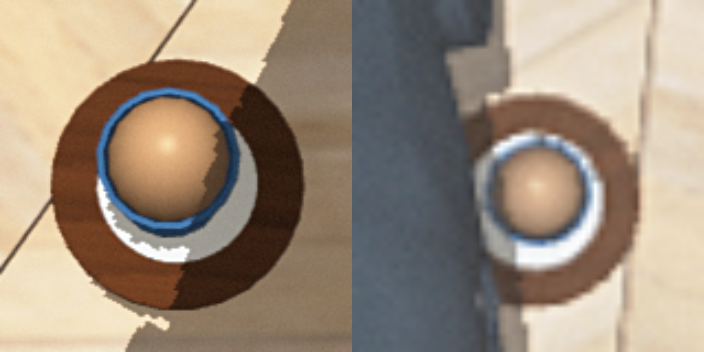

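The cup is upright with the egg in it. The rim is centred at crop (168,160), where perfect centring would be (177,159), so it is about 3 mm off and inside the 9 mm tolerance. Hand is clear; I'll back off further and hand in.

```bash
python3 - <<'E'
from h import *
p=robot.sense()['ee_pos']
robot.move_linear(p+[.01,.01,.08],velocity=.1);robot.wait(.5)
print(robot.sense()['time'],robot.close_job())
E
```

```text
the job is handed in; nothing more can be done
15.0417 None
```

The blue egg cup now stands upright on the white disc, about 3 mm off centre with the egg still in it; the hand is clear, and I handed the job in at 15.0 s (no verdict came back).

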